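# Stack and pin a lug plate on a welding fixture

### The job

Set up the welding fixture for tacking: slip the thick spacer sleeve over the upright mandrel, then lay the lug plate flat on it with its big hole over the mandrel and its small hole above the sliding bush. Next drive the tapered pin down through the plate and the bush until its head sits flush on the plate, and only then slip the thin retaining collar over the mandrel, flat on the plate. Leave the other tools and the wide ring where they lie.

Things in the scene. Friction and masses are not known exactly. Their poses are not given: they have to be found in the camera images.
- fixture: Fixed grey steel fixture in the middle of the table: base plate 12 mm thick (x from -45 to 130 mm, y +-45 mm) carrying the mandrel and, 90 mm along +x, the bush housing. Origin: on the table surface, on the mandrel's axis; z up, x from the mandrel to the housing.
- mandrel_tip (a point): Top of the fixed upright mandrel, on its axis, 80 mm above the table. Plain round bar 28 mm in diameter; its top 8 mm narrow to 16 mm. It comes up through the rings as they are lowered.
- housing_top (a point): Middle of the fixed housing's top, 46 mm above the table, level with a seated sleeve. In its slot a steel block with a vertical 17 mm hole, open down to the base plate, slides along the fixture's y (stiff, 3 N). The hole starts up to 12 mm either side of this point, unreported, hidden under the plate: feel for it with the pin, which turns the plate along; once in, the taper pulls it into line.
- sleeve_c (a point): Centre of the loose spacer sleeve, a plain steel ring standing on its end: outer diameter 60 mm, bore 30.6 mm, 34 mm high (the highest of the three rings), 0.35 kg give or take. z is its bore's axis. Seated on the fixture's base plate its centre is 29 mm above the table. The mandrel comes up through it when it is lowered.
- collar_c (a point): Centre of the loose retaining collar, a flat steel ring: outer diameter 60 mm, bore 30.6 mm, 18 mm high (the lowest of the three rings), 0.2 kg. z is its bore's axis. Seated on the plate its centre is 67 mm above the table.
- lug_c (a point): Centre (half-way through the thickness) of the loose lug plate lying flat on the table: a steel bar 150 mm (x) by 56 mm (y) by 12 mm (z), 0.45 kg. Big hole 30.8 mm at x = -45 mm, small hole 17.3 mm at x = +45 mm. Seated on sleeve and housing its centre is 52 mm above the table, top at 58 mm.
- lug_bore (a point): Centre of the lug plate's big hole, half-way through the thickness; axes as the plate's.
- lug_eye (a point): Centre of the lug plate's small hole, half-way through the thickness; axes as the plate's.
- pin_head (a point): Centre of the cylindrical head of the loose tapered steel pin (z up, 0.2 kg). Head: 26 mm in diameter, 45 mm high, flat shoulder 22.5 mm below this point. Shank: 42 mm long, 15 mm in diameter for its upper 14 mm, then tapering to a flat tip 8 mm in diameter, 64.5 mm below this point. Fully home this point is 80.5 mm above the table, the shoulder resting on the plate.
- pin_block: Fixed wooden block 70 x 70 x 48 mm with a 20 mm hole straight through its middle, in which the pin waits with its shoulder on the block's top. Origin: centre of its underside, on the table.
- big_ring_c (a point): Centre of a loose steel ring that is not needed: outer diameter 68 mm, bore 48 mm, 26 mm high. Leave it.
- wrench: Bystander: a steel wrench 170 mm long lying on the table. Leave it.
- square: Bystander: an L-shaped aluminium corner, arms 90 mm long, 18 mm high. Leave it.
- brush: Bystander: a brush 200 mm long lying on the table. Leave it.
Things that resemble listed ones, but are neither listed nor needed, are in the scene too. What is shaped like the part that bears lug_c but red or turquoise is not meant. What is shaped like the part that bears collar_c but black is not meant.

How it is judged (in metres and radians):
On the way, in this order (a step that is already met when the one before it is completed fails the run):
1. the spacer sleeve is over the mandrel, down on the base plate (horizontal distance between sleeve_c and fixture below 0.004 m and z of sleeve_c in the frame of fixture between 0.0265 and 0.0315 m and angle between the z axis of sleeve_c and the z axis of fixture, either way round below 0.05 rad), for 0.2 s.
2. the lug plate lies flat on the sleeve and the housing, its big hole over the mandrel (all of step 1 and horizontal distance between lug_bore and fixture below 0.004 m and z of lug_c in the frame of fixture between 0.0495 and 0.0545 m and angle between the z axis of lug_c and the z axis of fixture, either way round below 0.05 rad and x of lug_eye in the frame of fixture between 0.086 and 0.094 m and y of lug_eye in the frame of fixture between -0.018 and 0.018 m), for 0.2 s.
3. the tapered pin is home through plate and bush, its head on the plate (all of step 2 and horizontal distance between pin_head and lug_eye below 0.004 m and z of pin_head in the frame of fixture between 0.0775 and 0.0835 m and angle between pin_head's own z axis and vertical below 0.09 rad), for 0.2 s.
4. the retaining collar is over the mandrel, flat on the plate (all of step 3 and horizontal distance between collar_c and fixture below 0.004 m and z of collar_c in the frame of fixture between 0.0645 and 0.0695 m and angle between the z axis of collar_c and the z axis of fixture, either way round below 0.05 rad), for 0.2 s.
At the end, for the whole second after the job is handed in: Sleeve on the base plate, lug plate flat on sleeve and housing, collar flat on the plate: each bore within 4 mm of the mandrel axis, 2.5 mm of seated height, level within 0.05 rad. Small hole over the housing. Pin home: within 4 mm of that hole, 3 mm of seated height, 0.09 rad of upright (all of step 4); the robot touches nothing.
It fails at once if a bystander (wide ring, wrench, square, brush) is moved more than 30 mm (distance of any of big_ring_c, wrench, square, brush from where it was at the start of the episode above 0.03 m).
It also fails if it takes over 72 s, if anything falls off the work surface, if the arm or the gripper's body presses on something with over 40 N, if the wrist force passes 120 N, or if a joint passes its speed limit or range.

### The arm

A 6-joint arm with a two-finger parallel gripper is mounted at the origin on the work surface. World frame = base frame: x ahead of the robot, y to its left, z up, the work surface at z = 0. Lengths are in m, angles in degrees, forces in N, time in s.
With the tool pointing down it reaches from about 0.35 to 0.875 m from the base axis. Payload 4.2 kg.
Tool frame: the origin (TCP) lies on the centre line of the jaws, within the pads' length; the fingertips stand 19 mm ahead of it and the grasp point (between the pads) is the TCP; z points along the fingers, y is the line along which they close (so a half turn about z gives the same grasp; the last joint's range is limited). The gripper opens to 87 mm and grips with 3 to 60 N. Pads are 19 mm wide; open, the fingers measure 117 mm over their backs; the gripper's body (75 mm by 190 mm) begins 51 mm behind the grasp point.
Start: joints at [14.817, 22.042, 0.453, 0, -68.411, -14.817], TCP at [0.625, 0, 0.242] pointing down, gripper open.
Joint ranges: [-179.83, 179.83], [-69.29, 118.12], [-61.27, 80.66], [-181.25, 117.63], [-171.15, -9.14], [-177.46, 177.46]. Speed limits (degrees/s): [159.86, 159.86, 180, 180, 180, 180].

### API

Orientations are given as a 3x3 rotation matrix whose columns are the frame's x, y, z axes.
In Python, from station import sense, capture, finish_job, search_frame, masks_of gives the robot as it stands.
- The arm moves only by the tool drive_tool, never from a script. Its argument "rows" is a list of rows, each a list of 7 numbers: the opening in per cent of the stroke, from 0 (shut) to 100 (fully open), then the shift along the world's x, y, z in mm, then the turn, a rotation vector about the world's x, y, z in rad. In form: [[fingers, dx, dy, dz, wx, wy, wz], ...]. A call has 1 to 5 rows; each row shifts and turns the commanded pose from where the row before left it; what a row does not reach is not made up. A row lasts 1/12 s, in which the tool goes at most 41.7 mm and 7.16 degrees, less where a joint would pass 70% of its speed; a pose out of reach is approached as far as the arm can. A call is refused whole if a number of a shift passes 41.7 or a number of a turn 0.125, either way. A call with a gripper value outside its range is refused whole. The fingers move at their own pace and stop on an object; the grip force is fixed at half the most. Time passes only in rows, so rows that do not move let the fingers close. It gives the time, the measured TCP pose, the force, the opening and the grip force at its end, in the units of the state.
- sense(): the state, without advancing time (a new reading comes with each control period).
- capture(name): name is "scene" or "side" or "wrist"; returns a dict with "frame" (420x560x3 uint8, red, green, blue), "z_map" (420x560 float32, m along the optical axis (not along the pixel's ray), 0 where there is no reading), "fx", "fy", "cx", "cy" (pixels), "R" (3x3) and "t" (3): a world point X has camera coordinates R X + t; the wrist camera has in their place "T_tool_cam" (4x4, takes a point from camera to tool coordinates, whose origin is the TCP and whose axes are the flange's). Camera axes: x right, y down, z forward; pixel columns grow to the right and rows downward; lengths in m; the calibration is good to about 2 mm. A picture is of the moment at which its call begins: read the wrist's pose just before it.
- finish_job(): hands the job in; it is judged then, once.
Trained networks look in a picture, given as the dict that the camera call returned (one of the last four; its "shot" number tells which), for a name from the list of things; names that differ only in an ending like _2 or _b are one class to them, and where a whole thing is asked for, a point or a joint stands for the part that bears it (a point fixed in the world has none). Each returns a list of dicts, best first, with "p" (0 to 1); they miss things now and then, are a little off and sometimes report something else, mostly with a low value. They report only what shows in the picture. A call takes as long as a camera call. They do not tell look-alikes from the thing itself.
- search_frame(label, picture): "xy" ([column, row] in pixels, amid what is visible of it).
- masks_of(label, picture): "region" (420x560 bool, what is visible of it) and "xy" ([column, row] in pixels, amid what is visible of it).
The state is a dict: "time_s": time; "joints": joint angles; "joint_velocities": joint speeds; "effort": joint torques, N m; "tcp_pos": TCP position; "ee_rot": TCP orientation; "wrist_force": force on the tool from outside, world axes, zero at the start; "moment": the same for the moment, N m; "gripper_width": opening from 0.0 (shut) to 1.0 (fully open); "gripper_force": force on a finger pad.
Only numpy, scipy, OpenCV 4.12 (cv2) and the standard library are available. Lean on these libraries where they do the work, as an engineer would, in place of code of your own. Each camera call takes 0.05 s, during which the arm holds its last target. There are 200 camera calls.

## Working session

There is one attempt and no reset: what is moved stays moved. The work goes in short steps, Python scripts to look and compute and a tool call to move; the robot and the scene stay as the last step left them, time stands still between calls to the robot, and variables do not carry over. Pictures are saved under pics/ and viewed, at most 10 in all, crops included, and the job is handed in when it is done.

Besides the shell and the picture viewer there is one more tool, called as name(argument=value, ...), one argument or row to a line, values as JSON. drive_tool: Moves the arm, as the interface text tells. Its arguments: {"type":"object","properties":{"rows":{"type":"array"}},"required":["rows"]}

```bash
mkdir -p pics; ls; cat > h.py <<'E'
import numpy as np, cv2
from station import *
def save(p,n): cv2.imwrite('pics/'+n,cv2.cvtColor(p['frame'],cv2.COLOR_RGB2BGR))
def cloud(p):
    z=p['z_map'];v,u=np.mgrid[:420,:560]
    C=np.stack([(u-p['cx'])/p['fx']*z,(v-p['cy'])/p['fy']*z,z],-1)
    if 'R' in p: W=(C-p['t'])@np.array(p['R'])
    else:
        s=p['s'];T=np.array(p['T_tool_cam']);W=(C@T[:3,:3].T+T[:3,3])@np.array(s['ee_rot']).T+s['tcp_pos']
    W[z==0]=np.nan
    return W
def cap(n):
    s=sense();p=capture(n);p['s']=s;return p
E
python3 - <<'E'
from h import *
a=cap('scene');b=cap('side')
save(a,'a.png');save(b,'b.png')
for n,p in(('scene',a),('side',b)):
    W=cloud(p)
    for l in ['fixture','mandrel_tip','housing_top','sleeve_c','collar_c','lug_c','lug_bore','lug_eye','pin_head','pin_block','big_ring_c','wrench','square','brush']:
        for r in search_frame(l,p)[:4]:
            u,v=np.round(r['xy']).astype(int); print(n,l,round(r['p'],2),(u,v),np.round(W[min(v,419),min(u,559)],3))
print(sense())
E
```

```text
pics
scene fixture 0.89 (np.int64(287), np.int64(253)) [ 0.574 -0.009  0.046]
scene fixture 0.49 (np.int64(357), np.int64(197)) [0.431 0.264 0.011]
scene mandrel_tip 0.69 (np.int64(288), np.int64(251)) [ 0.571 -0.005  0.048]
scene housing_top 0.81 (np.int64(290), np.int64(252)) [0.57  0.001 0.04 ]
scene sleeve_c 0.94 (np.int64(144), np.int64(280)) [ 0.489 -0.36   0.006]
scene sleeve_c 0.59 (np.int64(317), np.int64(305)) [0.721 0.009 0.008]
scene sleeve_c 0.33 (np.int64(153), np.int64(356)) [ 0.716 -0.381  0.023]
scene collar_c 0.88 (np.int64(194), np.int64(220)) [ 0.334 -0.191  0.004]
scene collar_c 0.77 (np.int64(191), np.int64(252)) [ 0.441 -0.227  0.001]
scene lug_c 0.91 (np.int64(418), np.int64(182)) [0.443 0.458 0.011]
scene lug_c 0.78 (np.int64(359), np.int64(196)) [0.43  0.271 0.011]
scene lug_c 0.7 (np.int64(352), np.int64(148)) [0.226 0.352 0.009]
scene lug_c 0.54 (np.int64(320), np.int64(310)) [0.735 0.01  0.006]
scene lug_bore 0.72 (np.int64(354), np.int64(150)) [0.237 0.354 0.009]
scene lug_bore 0.68 (np.int64(421), np.int64(181)) [0.441 0.469 0.009]
scene lug_bore 0.6 (n
[... 2791 characters left out ...]
-1.48158900e+01]), 'joint_velocities': array([-0.00700924,  0.06744619, -0.03800223,  0.01882758,  0.08659533,
        0.1051285 ]), 'effort': array([ 5.47367035e-04, -3.90460396e+01,  1.87619340e+01,  4.22451407e+00,
        1.54732709e-02, -1.25825784e-05]), 'tcp_pos': array([6.24987677e-01, 6.33936847e-06, 2.41546705e-01]), 'ee_rot': array([[-2.90798977e-06, -1.00000000e+00,  4.26764796e-06],
       [-1.00000000e+00,  2.90790959e-06, -1.87867962e-05],
       [ 1.87867838e-05, -4.26770259e-06, -1.00000000e+00]]), 'wrist_force': array([ 0.58496323,  0.45700432, -0.50585081]), 'moment': array([ 0.00916191, -0.02381792, -0.01267769]), 'gripper_force': 0.0, 'gripper_width': 1.0005427633078228}
```

View pics/a.png

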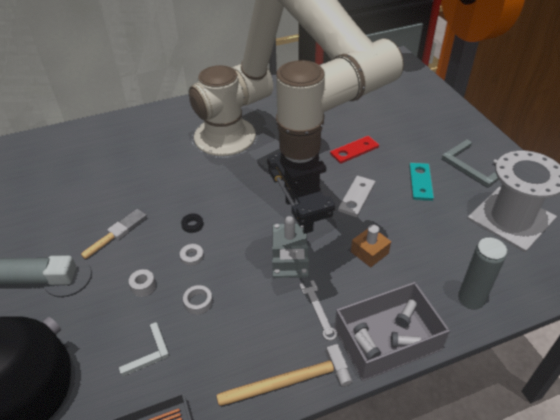

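View pics/b.png

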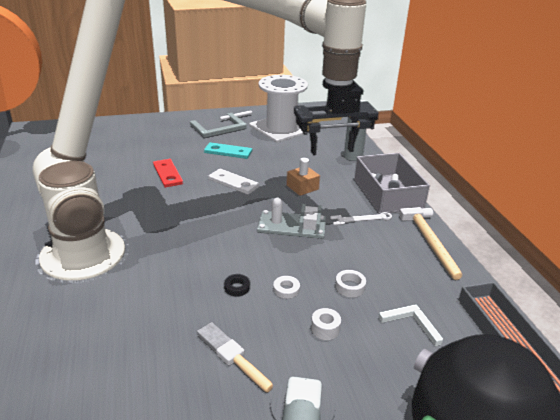

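Scene picture: look-alikes for the lug are red (354,150), turquoise (421,181) and grey (357,196), so I choose grey. For the collar they are black (192,222) and light (191,253), so I choose light. Of the rings, the sleeve is the tall one at (142,281) and the wide ring is at (197,298). The pin sits in its block at (372,240), and the fixture is at (290,250).

```bash
cat >> h.py <<'E'
from scipy.optimize import least_squares
def near(W,c,r,zlo,zhi):
    P=W.reshape(-1,3);P=P[~np.isnan(P[:,0])]
    return P[(np.hypot(P[:,0]-c[0],P[:,1]-c[1])<r)&(P[:,2]>zlo)&(P[:,2]<zhi)]
def ring(P,ro,ri):
    # centre so that points lie within annulus
    f=lambda c:(lambda d:np.r_[np.maximum(d-ro,0),np.maximum(ri-d,0)])(np.hypot(P[:,0]-c[0],P[:,1]-c[1]))
    return least_squares(f,P[:,:2].mean(0),loss='soft_l1',f_scale=.001).x
E
python3 - <<'E'
from h import *
a=cap('scene');b=cap('side')
out=[]
for n,p in(('scene',a),('side',b)):
    W=cloud(p)
    for l,c,h,ro,ri in(('sleeve',(.495,-.365),.034,.03,.0153),('collar',(.45,-.222),.018,.03,.0153),('big',(.6,-.245),.026,.034,.024)):
        P=near(W,c,.06,h-.005,h+.006)
        print(n,l,len(P),np.round(P.mean(0),4),np.round(ring(P,ro,ri),4), 'maxz',np.round(np.percentile(near(W,c,.06,.005,.1)[:,2],[50,95]),4))
    P=near(W,(.43,.26),.11,.006,.03);r=cv2.minAreaRect((P[:,:2]*1000).astype(np.float32));print('lug',len(P),np.round(P.mean(0),4),r)
    P=near(W,(.63,.20),.06,.04,.056);print('block',len(P),P.mean(0),cv2.minAreaRect((P[:,:2]*1000).astype(np.float32)))
    P=near(W,(.63,.20),.06,.06,.12);print('head',len(P),P.mean(0),np.percentile(P[:,2],[2,98]))
    P=P[P[:,2]>.087];print('headtop',len(P),P.mean(0))
    P=near(W,(.56,0),.13,.008,.016);print('base',len(P),P.mean(0),cv2.minAreaRect((P[:,:2]*1000).astype(np.float32)))
    P=near(W,(.56,0),.13,.042,.05);print('hous',len(P),P.mean(0),cv2.minAreaRect((P[:,:2]*1000).astype(np.float32)))
    P=near(W,(.54,0),.08,.056,.085);print('mandrel',len(P),P.mean(0),P.min(0),P.max(0))
    P=P[P[:,2]>.076];print('mtop',len(P),P.mean(0))
    out.append(cv2.resize(p['frame'][150:310,90:410] if n=='scene' else p['frame'][140:340,200:400],(640,320) if n=='scene' else (320,320)))
cv2.imwrite('pics/c.png',cv2.cvtColor(out[0],cv2.COLOR_RGB2BGR))
E
```

```text
scene sleeve 314 [ 0.5081 -0.3656  0.0342] [ 0.5062 -0.3661] maxz [0.0314 0.0372]
scene collar 274 [ 0.4592 -0.2298  0.0183] [ 0.4576 -0.2301] maxz [0.0173 0.0218]
scene big 308 [ 0.6041 -0.2524  0.0259] [ 0.6027 -0.2519] maxz [0.0236 0.0289]
lug 703 [0.4227 0.2671 0.0117] ((427.9461669921875, 278.72821044921875), (165.58706665039062, 190.04495239257812), 69.46371459960938)
block 521 [0.62688671 0.19841732 0.04750104] ((619.6641845703125, 203.42015075683594), (74.2369613647461, 74.2353515625), 19.3873348236084)
head 157 [0.6236835  0.19961314 0.08298675] [0.06046241 0.09627063]
headtop 77 [0.62047559 0.20186789 0.09288233]
base 801 [0.54337406 0.01204773 0.01202294] ((563.1317749023438, 2.6033172607421875), (101.58382415771484, 242.80076599121094), 75.13407897949219)
hous 487 [ 0.57737067 -0.00162611  0.04577022] ((551.1327514648438, 7.284599304199219), (88.903076171875, 120.7173843383789), 69.25462341308594)
mandrel 115 [0.50160851 0.02583137 0.07170421] [0.4846957  0.01375649 0.05616615] [0.51305233 0.04143454 0.08438603]
mtop 35 [0.498497   0.02698688 0.08013865]
side sleeve 426 [
[... 364 characters left out ...]
8 [0.61561924 0.19019356 0.04843839] ((619.1823120117188, 198.84555053710938), (77.9674072265625, 77.50879669189453), 19.0416259765625)
head 120 [0.61709672 0.19528286 0.08170661] [0.06143921 0.0968389 ]
headtop 48 [0.61816817 0.19851774 0.09299835]
base 894 [0.53228206 0.0041854  0.01273351] ((561.4044189453125, 1.2802658081054688), (106.29873657226562, 235.74725341796875), 74.23561096191406)
hous 317 [ 0.57169722 -0.00444203  0.04650145] ((543.537109375, 7.578849792480469), (93.68512725830078, 128.09768676757812), 68.87368774414062)
mandrel 119 [0.49361499 0.01956956 0.0707828 ] [0.4813959  0.00815462 0.05623006] [0.50913839 0.0341967  0.0846401 ]
mtop 40 [0.49397398 0.02325482 0.07986798]
```

View pics/c.png

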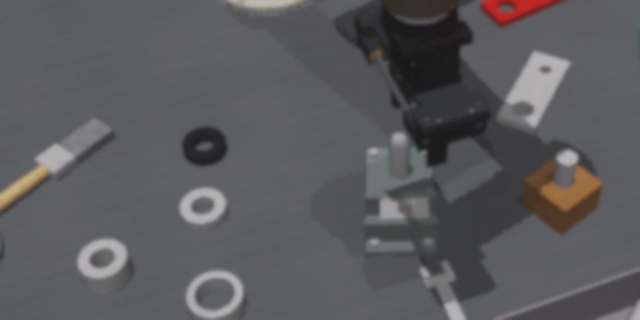

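The crop confirms the choices: grey lug with its big hole at crop (520,107), collar at (203,206), sleeve at (104,262), and the sliding bush visible at (405,208). Next I take a wrist view of the fixture while the bush is still uncovered.

drive_tool(
  rows=[
    [100,-35,0,10,0,0,0],
    [100,-35,0,10,0,0,0],
    [100,0,0,0,0,0,0],
    [100,0,0,0,0,0,0],
  ],
)

```text
time_s: 1.93
tcp_pos: [0.5543, 0.0, 0.2631]
ee_rot: [[0.001, -1.0, 0.003], [-1.0, -0.001, 0.001], [-0.001, -0.003, -1.0]]
wrist_force: [0.0, 0.3, -0.4]
gripper_width: 0.999
gripper_force: 0.0
```

```bash
python3 - <<'E'
from h import *
p=cap('wrist');save(p,'d.png');print(p['T_tool_cam'],p['fx'],p['cx'],p['cy'],p['s']['tcp_pos'])
W=cloud(p)
np.save('W.npy',W)
for l in ['mandrel_tip','housing_top']:
    for r in search_frame(l,p)[:2]:
        u,v=np.round(r['xy']).astype(int); print(l,round(r['p'],2),(u,v),np.round(W[v,u],4))
for lo,hi in((.076,.085),(.042,.05),(.008,.016)):
    P=near(W,(.56,0),.15,lo,hi)
    if len(P): print(len(P),P.mean(0),P.min(0),P.max(0),cv2.minAreaRect((P[:,:2]*1000).astype(np.float32)))
E
```

```text
[[-1.86025373e-03 -9.52396981e-01 -3.04854932e-01  8.43221808e-02]
 [ 9.99997857e-01 -1.49466774e-03 -1.43259189e-03 -3.10151045e-04]
 [ 9.08739356e-04 -3.04856944e-01  9.52397720e-01 -1.43044612e-01]
 [ 0.00000000e+00  0.00000000e+00  0.00000000e+00  1.00000000e+00]] 313.4496364946508 274.3424496960389 215.41703923543378 [5.54329005e-01 2.01817661e-05 2.63099862e-01]
mandrel_tip 0.92 (np.int64(288), np.int64(190)) [0.5383 0.0078 0.0116]
housing_top 0.77 (np.int64(287), np.int64(190)) [0.5395 0.0079 0.0111]
278 [0.49769364 0.02728194 0.07885037] [0.48696603 0.01735815 0.07600701] [0.50828474 0.03867364 0.0815443 ] ((497.7041015625, 28.07960319519043), (21.19458770751953, 21.247087478637695), 2.358316421508789)
2471 [ 0.58030086 -0.00272718  0.04553234] [ 0.4883791  -0.0544149   0.04204386] [0.62113594 0.04625198 0.04993222] ((549.2764282226562, 8.412269592285156), (90.40143585205078, 120.34318542480469), 68.91474914550781)
5816 [0.52953898 0.01108945 0.01176904] [ 0.44044093 -0.05966604  0.00800253] [0.7068166  0.08462777 0.01599844] ((573.0291748046875, 2.1973800659179688), (104.30796813964844, 257.0810546875), 74.36219787597656)
```

View pics/d.png

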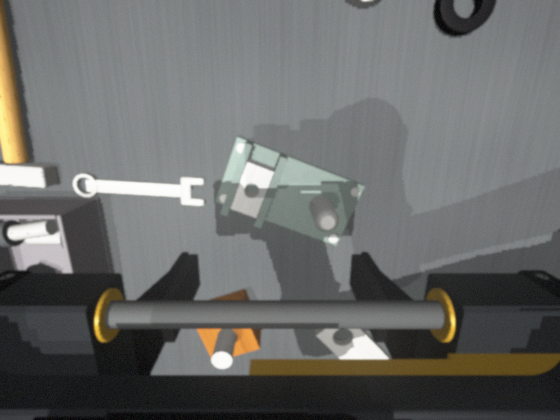

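The wrist picture shows the fixture: mandrel tip at (323,213) and the bush hole at (252,190) in its slot.

```bash
python3 - <<'E'
from h import *
W=np.load('W.npy')
im=cv2.imread('pics/d.png');g=cv2.cvtColor(im,cv2.COLOR_BGR2GRAY)
z=W[...,2]
m=((z>.008)&(z<.2)).astype(np.uint8);m[:, :205]=0;m[245:]=0
n,l,st,_=cv2.connectedComponentsWithStats(m);k=1+np.argmax(st[1:,4]);
P=W[(l==k)&(z<.016)];h=(P[:,:2]*1000).astype(np.float32)
r=cv2.minAreaRect(h);print('base',r)
m2=((z>.040)&(z<.052)).astype(np.uint8);m2[:,285:]=0;m2[245:]=0
n,l,st,_=cv2.connectedComponentsWithStats(m2);k=1+np.argmax(st[1:,4]);print(st[k])
P2=W[l==k];print('hous',P2.mean(0),cv2.minAreaRect((P2[:,:2]*1000).astype(np.float32)))
# hole: dark pixels within the bright block
s=g[175:208,235:270]
d=(s<95).astype(np.uint8);n,l2,st,c=cv2.connectedComponentsWithStats(d)
print([(list(st[i]),np.round(c[i]+[235,175],1)) for i in range(1,n) if st[i][4]>15])
print(s[::2,::2])
p=capture('wrist');T=np.array(p['T_tool_cam']);S=sense();R=np.array(S['ee_rot'])
def ray(u,v,zp):
    d=R@(T[:3,:3]@np.array([(u-p['cx'])/p['fx'],(v-p['cy'])/p['fy'],1]));o=S['tcp_pos']+R@T[:3,3];return o+d*(zp-o[2])/d[2]
print('hole',ray(252,190.5,.046))
M=near(W,(.5,.027),.05,.077,.083);print('mand top circ',ring(M,.0085,0), np.median(M,0))
E
```

```text
base ((536.868896484375, 13.068305969238281), (90.5118408203125, 174.95140075683594), 68.8495864868164)
[ 220  142   65   86 2439]
hous [ 0.58182223 -0.00301986  0.0454783 ] ((581.122802734375, -3.869152069091797), (90.46131134033203, 52.00291061401367), 68.99777221679688)
[]
[[200 200 198 216 251 250 247 247 245 245 248 248 247 247 247 247 246 245]
 [199 204 198 231 253 249 247 245 245 246 248 246 247 246 246 246 245 246]
 [198 197 194 247 253 250 247 246 245 247 248 246 246 245 246 246 245 242]
 [190 191 200 250 253 249 245 243 243 246 247 247 246 245 246 245 245 235]
 [147 149 179 240 253 247 231 213 208 224 236 244 245 245 246 245 245 218]
 [125 129 177 211 240 230 155 134 134 136 159 221 242 244 244 245 240 192]
 [128 141 184 195 213 172 107 109 109 110 111 147 221 231 230 230 214 159]
 [130 166 195 193 179 120 105 108 111 109 108 112 142 152 155 151 125 107]
 [130 180 194 192 174 116 102 108 110 107 108 110 133 146 145 140 107 103]
 [147 189 193 192 183 134 108 111 112 111 108 115 139 142 146 126 102 102]
 [164 192 192 192 188 158 125 115 113 111 118 131 143 147 144 111 104 104]
 [180 192 190 191 190 186 164 147 140 146 154 162 161 158 147 111 107 112]
 [191 194 191 189 188 190 189 189 188 186 186 188 186 184 153 124 125 123]
 [191 191 187 190 190 187 191 189 190 186 186 183 185 174 132 126 126 124]
 [190 187 187 188 189 191 190 185 187 185 187 186 183 161 124 125 127 120]
 [190 188 188 187 188 192 188 185 185 186 187 185 178 142 127 127 124 117]
 [191 187 187 187 192 193 188 185 182 185 186 186 173 126 124 125 124 114]]
hole [ 5.82591888e-01 -2.24641274e-04  4.60000000e-02]
mand top circ [0.4973908 0.0278898] [0.49745826 0.02747562 0.07949917]
```

Fixture solved: origin at (497.3, 28.2) mm, x-axis yaw -21.15°, and the bush hole at y ≈ +4.3 mm in the fixture frame. The base rectangle measures 175×90.5 mm, which matches the description. Next I move to the sleeve, turning so the jaws close along fixture y.

drive_tool(
  rows=[
    [100,-5,-37,-6,0,0,0.12],
    [100,-5,-37,-6,0,0,0.12],
    [100,-5,-37,-6,0,0,0.12],
    [100,-5,-37,-6,0,0,0.12],
    [100,-5,-37,-6,0,0,0.12],
  ],
)

```text
time_s: 2.55
tcp_pos: [0.531, -0.1822, 0.2313]
ee_rot: [[0.558, -0.83, -0.001], [-0.83, -0.558, -0.0], [-0.0, 0.001, -1.0]]
wrist_force: [0.3, 0.5, -0.1]
gripper_width: 1.002
gripper_force: 0.0
```

drive_tool(
  rows=[
    [100,-5,-37,-6,0,0,0.12],
    [100,-5,-37,-6,0,0,0.12],
    [100,-5,-37,-6,0,0,0.12],
    [100,-5,-37,-6,0,0,0.12],
    [100,-4,-34,-6,0,0,0.12],
  ],
)

```text
time_s: 2.97
tcp_pos: [0.5071, -0.3622, 0.2014]
ee_rot: [[0.925, -0.379, -0.001], [-0.379, -0.925, 0.0], [-0.001, 0.0, -1.0]]
wrist_force: [0.7, 0.7, 0.3]
gripper_width: 0.996
gripper_force: 0.0
```

drive_tool(
  rows=[
    [100,0,0,-10,0,0,0],
    [100,0,0,0,0,0,0],
    [100,0,0,0,0,0,0],
  ],
)

```text
time_s: 3.22
tcp_pos: [0.507, -0.3598, 0.1912]
ee_rot: [[0.923, -0.386, -0.003], [-0.386, -0.923, 0.001], [-0.003, -0.0, -1.0]]
wrist_force: [0.4, -0.1, 0.2]
gripper_width: 1.0
gripper_force: 0.0
```

```bash
cat >> h.py <<'E'
def ringw(label,c,h,ro,ri,p=None):
    p=p or cap('wrist');W=cloud(p);P=near(W,c,.06,h-.004,h+.005)
    s=p['s'];x=ring(P,ro,ri);print(label,len(P),np.round(P.mean(0),4),'centre',np.round(x,4),'tcp',np.round(s['tcp_pos'],4),'yaw of y',np.degrees(np.arctan2(s['ee_rot'][1][1],s['ee_rot'][0][1])),'d',np.round((x-s['tcp_pos'][:2])*1000,1),'j',np.round(s['joints'],1))
    return p
E
python3 - <<'E'
from h import *
p=ringw('sleeve',(.5055,-.367),.034,.03,.0153);save(p,'e.png')
for l,c,h,ro,ri in(('collar',(.457,-.231),.018,.03,.0153),('big',(.602,-.253),.026,.034,.024)):ringw(l,c,h,ro,ri,p)
E
```

```text
sleeve 2006 [ 0.5079 -0.3667  0.0337] centre [ 0.507  -0.3664] tcp [ 0.507  -0.3598  0.1912] yaw of y -112.68698646867098 d [ 0.  -6.6] j [-20.5  24.   -4.1  -0.  -62.1  87.8]
collar 563 [ 0.4564 -0.2423  0.0175] centre [ 0.4586 -0.2304] tcp [ 0.507  -0.3598  0.1912] yaw of y -112.68698646867098 d [-48.4 129.4] j [-20.5  24.   -4.1  -0.  -62.1  87.8]
big 2012 [ 0.6048 -0.2533  0.0256] centre [ 0.6035 -0.2528] tcp [ 0.507  -0.3598  0.1912] yaw of y -112.68698646867098 d [ 96.5 107. ] j [-20.5  24.   -4.1  -0.  -62.1  87.8]
```

drive_tool(
  rows=[
    [100,0,-6.6,-40,0,0,0.027],
    [100,0,0,-40,0,0,0],
    [100,0,0,-40,0,0,0],
    [100,0,0,-30,0,0,0],
    [100,0,0,-13,0,0,0],
  ],
)

```text
time_s: 3.68
tcp_pos: [0.5056, -0.3638, 0.0257]
ee_rot: [[0.934, -0.358, -0.006], [-0.358, -0.934, 0.003], [-0.007, -0.001, -1.0]]
wrist_force: [-1.1, 0.7, 0.3]
gripper_width: 1.0
gripper_force: 0.0
```

drive_tool(
  rows=[
    [40,0,0,0,0,0,0],
    [40,0,0,0,0,0,0],
    [40,0,0,0,0,0,0],
    [40,0,0,0,0,0,0],
    [40,0,0,0,0,0,0],
  ],
)

```text
time_s: 4.1
tcp_pos: [0.5085, -0.3666, 0.0318]
ee_rot: [[0.934, -0.359, 0.003], [-0.359, -0.934, -0.001], [0.004, 0.0, -1.0]]
wrist_force: [0.4, -0.2, -0.8]
gripper_width: 0.704
gripper_force: 0.0
```

drive_tool(
  rows=[
    [40,0,0,-2,0,0,0],
    [40,0,0,0,0,0,0],
    [40,0,0,0,0,0,0],
  ],
)

```text
time_s: 4.35
tcp_pos: [0.5084, -0.367, 0.0312]
ee_rot: [[0.934, -0.358, 0.003], [-0.358, -0.934, -0.002], [0.004, 0.001, -1.0]]
wrist_force: [-1.5, 2.6, 11.1]
gripper_width: 0.669
gripper_force: 30.0
```

drive_tool(
  rows=[
    [40,0,0,20,0,0,0],
    [40,0,10,40,0,0,0],
    [40,-1,30,35,0,0,0],
    [40,-1,38,0,0,0,0],
    [40,-1,38,0,0,0,0],
  ],
)

```text
time_s: 4.77
tcp_pos: [0.5051, -0.2528, 0.1217]
ee_rot: [[0.932, -0.362, 0.006], [-0.362, -0.932, -0.001], [0.005, -0.002, -1.0]]
wrist_force: [0.9, 0.7, -5.5]
gripper_width: 0.67
gripper_force: 29.9
```

drive_tool(
  rows=[
    [40,-1,38,0,0,0,0],
    [40,-1,38,0,0,0,0],
    [40,-1,38,0,0,0,0],
    [40,-1,38,0,0,0,0],
    [40,-1,38,0,0,0,0],
  ],
)

```text
time_s: 5.18
tcp_pos: [0.4982, -0.0615, 0.1193]
ee_rot: [[0.933, -0.36, -0.0], [-0.36, -0.933, 0.001], [-0.001, -0.0, -1.0]]
wrist_force: [1.6, 0.1, -3.8]
gripper_width: 0.668
gripper_force: 29.9
```

drive_tool(
  rows=[
    [40,-1,38,0,0,0,0],
    [40,-1,30,0,0,0,0],
    [40,0,17,0,0,0,0],
    [40,0,0,0,0,0,0],
    [40,0,0,0,0,0,0],
  ],
)

```text
time_s: 5.6
tcp_pos: [0.4967, 0.0225, 0.1193]
ee_rot: [[0.934, -0.357, -0.001], [-0.357, -0.934, 0.0], [-0.001, 0.0, -1.0]]
wrist_force: [0.0, -1.4, -4.2]
gripper_width: 0.669
gripper_force: 29.9
```

```bash
python3 - <<'E'
from h import *
p=cap('wrist');save(p,'f.png');W=cloud(p);s=p['s'];c=s['tcp_pos'];R=np.array(s['ee_rot'])
L=(W.reshape(-1,3)-c)@R
L=L[~np.isnan(L[:,0])]
h=L[(np.hypot(L[:,0],L[:,1])<.05)&(L[:,2]>-.03)&(L[:,2]<.02)]
print(np.histogram(h[:,2],20))
t=h[(h[:,2]<.002)&(h[:,2]>-.008)]
print(len(t),t.mean(0),ring(t,.03,.0153),c,R,s['wrist_force'],s['gripper_width'])
E
```

```text
(array([ 304,  234,  221,  207,  182,  156,  151,  148,  176,  198, 2601,
       2473,  303,  294,  291,  299,  311,  308,  336,  308]), array([-2.99980930e-02, -2.74982135e-02, -2.49983339e-02, -2.24984544e-02,
       -1.99985748e-02, -1.74986953e-02, -1.49988157e-02, -1.24989362e-02,
       -9.99905662e-03, -7.49917707e-03, -4.99929752e-03, -2.49941797e-03,
        4.61581000e-07,  2.50034113e-03,  5.00022068e-03,  7.50010023e-03,
        9.99997978e-03,  1.24998593e-02,  1.49997389e-02,  1.74996184e-02,
        1.99994980e-02]))
5554 [ 0.00785904 -0.00028636 -0.00251394] [ 9.67351101e-05 -3.19866109e-04] [0.49669128 0.02245721 0.1192641 ] [[ 9.33954418e-01 -3.57391480e-01 -6.89337758e-04]
 [-3.57391470e-01 -9.33954666e-01  1.42167552e-04]
 [-6.94619687e-04  1.13585421e-04 -9.99999752e-01]] [ 0.02713996 -1.41948523 -4.17583621] 0.6693809033957231
```

View pics/f.png

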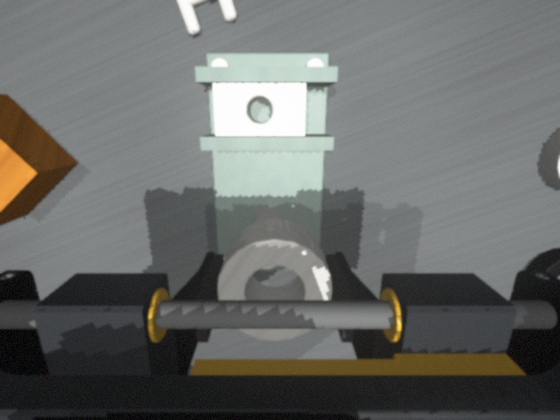

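The sleeve is held near (275,290) and the fixture is ahead, with the bush hole at (260,109). I align over the mandrel and lower in steps.

drive_tool(
  rows=[
    [40,1,5.5,0,0,0,0.002],
    [40,0,0,-5,0,0,0],
    [40,0,0,-10,0,0,0],
    [40,0,0,-10,0,0,0],
  ],
)

```text
time_s: 5.98
tcp_pos: [0.4985, 0.0266, 0.0941]
ee_rot: [[0.934, -0.359, 0.001], [-0.359, -0.934, 0.0], [0.001, -0.001, -1.0]]
wrist_force: [-0.3, -0.3, -3.4]
gripper_width: 0.669
gripper_force: 29.9
```

drive_tool(
  rows=[
    [40,0,0,-5,0,0,0],
    [40,0,0,0,0,0,0],
  ],
)

```text
time_s: 6.15
tcp_pos: [0.4978, 0.0264, 0.0881]
ee_rot: [[0.934, -0.358, -0.002], [-0.358, -0.934, -0.001], [-0.002, 0.001, -1.0]]
wrist_force: [-0.4, -0.5, -3.1]
gripper_width: 0.668
gripper_force: 29.9
```

drive_tool(
  rows=[
    [40,0,0.5,-12,0,0,0],
    [40,0,0,-12,0,0,0],
    [40,0,0,-10,0,0,0],
    [40,0,0,-7,0,0,0],
    [40,0,0,-2,0,0,0],
  ],
)

```text
time_s: 6.57
tcp_pos: [0.4978, 0.0272, 0.0455]
ee_rot: [[0.934, -0.358, -0.002], [-0.358, -0.934, -0.001], [-0.001, 0.001, -1.0]]
wrist_force: [-0.5, -0.5, -3.8]
gripper_width: 0.671
gripper_force: 29.9
```

drive_tool(
  rows=[
    [40,0,0,0,0,0,0],
  ],
)

```text
time_s: 6.65
tcp_pos: [0.4983, 0.0275, 0.0461]
ee_rot: [[0.934, -0.357, -0.001], [-0.357, -0.934, -0.0], [-0.001, 0.001, -1.0]]
wrist_force: [-0.2, 0.3, -3.2]
gripper_width: 0.668
gripper_force: 29.9
```

drive_tool(
  rows=[
    [40,0,0,-2.5,0,0,0],
    [40,0,0,0,0,0,0],
    [100,0,0,0,0,0,0],
    [100,0,0,0,0,0,0],
    [100,0,0,0,0,0,0],
  ],
)

```text
time_s: 7.07
tcp_pos: [0.4992, 0.028, 0.0448]
ee_rot: [[0.934, -0.357, 0.002], [-0.357, -0.934, 0.001], [0.002, -0.001, -1.0]]
wrist_force: [0.2, 0.5, -0.4]
gripper_width: 0.819
gripper_force: 0.0
```

drive_tool(
  rows=[
    [100,0,0,5,0,0,0],
    [100,0,0,35,0,0,0],
    [100,0,0,40,0,0,0],
    [100,0,20,40,0,0,0],
    [100,-6,38,30,0,0,0],
  ],
)

```text
time_s: 7.48
tcp_pos: [0.4948, 0.0782, 0.1913]
ee_rot: [[0.933, -0.36, 0.006], [-0.36, -0.933, 0.001], [0.005, -0.003, -1.0]]
wrist_force: [0.6, 1.0, -0.1]
gripper_width: 0.993
gripper_force: 0.0
```

drive_tool(
  rows=[
    [100,-10,38,0,0,0,0],
    [100,-10,38,0,0,0,0],
    [100,-10,30,0,0,0,0],
    [100,0,0,0,0,0,0],
    [100,0,0,0,0,0,0],
  ],
)

```text
time_s: 7.9
tcp_pos: [0.4628, 0.1863, 0.1875]
ee_rot: [[0.935, -0.354, 0.001], [-0.354, -0.935, 0.001], [0.001, -0.001, -1.0]]
wrist_force: [1.0, 0.1, -0.2]
gripper_width: 1.001
gripper_force: 0.0
```

```bash
python3 - <<'E'
from h import *
p=cap('wrist');save(p,'g.png');s=p['s'];print(s['tcp_pos'],s['joints'],s['ee_rot'])
W=cloud(p);np.save('W.npy',W)
z=W[...,2]
for c in [(.497,.028)]:
    P=near(W,c,.06,.042,.05);print('sleeve top',len(P),P.mean(0) if len(P) else '')
for l in ['lug_c','lug_bore','lug_eye']:
    for r in search_frame(l,p)[:3]:
        u,v=np.round(r['xy']).astype(int); print(l,round(r['p'],2),(u,v),np.round(W[v,u],4))
for r in masks_of('lug_c',p)[:3]:
    m=r['region']&(z>.006)&(z<.018);P=W[m]
    print(r['p'],r['xy'],m.sum(),p['frame'][r['region']].mean(0),cv2.minAreaRect((P[:,:2]*1000).astype(np.float32)) if len(P)>9 else '')
E
```

```text
[0.46279004 0.1862638  0.18754639] [ 4.06111204e+01  1.25990271e+01 -2.15720913e+01  9.35383565e-03
 -5.57588423e+01  2.86512457e+01] [[ 9.35243790e-01 -3.54002855e-01  1.01584389e-03]
 [-3.54003611e-01 -9.35243798e-01  6.93247577e-04]
 [ 7.04650074e-04 -1.00796790e-03 -9.99999244e-01]]
sleeve top 2445 [0.49968511 0.03467777 0.04572106]
lug_c 0.9 (np.int64(52), np.int64(257)) [0.4896 0.443  0.0107]
lug_c 0.83 (np.int64(226), np.int64(245)) [0.4339 0.2549 0.0113]
lug_c 0.65 (np.int64(241), np.int64(370)) [0.2685 0.3063 0.01  ]
lug_bore 0.73 (np.int64(239), np.int64(368)) [0.2686 0.3095 0.0056]
lug_bore 0.72 (np.int64(223), np.int64(241)) [0.4393 0.2561 0.011 ]
lug_bore 0.65 (np.int64(50), np.int64(258)) [0.4895 0.4449 0.0117]
lug_eye 0.72 (np.int64(53), np.int64(254)) [0.4926 0.4385 0.0123]
lug_eye 0.68 (np.int64(226), np.int64(246)) [0.4328 0.2553 0.0114]
lug_eye 0.65 (np.int64(242), np.int64(369)) [0.269  0.3047 0.0094]
0.58 [50.9, 258.3] 1614 [  6.47178683 194.34117032 186.83281087] ((489.0146789550781, 444.36962890625), (57.46330642700195, 40.470184326171875), 63.54692459106445)
0.56 [228.4, 245.5] 4332 [156.04866024 155.12282958 151.20021436] ((427.12396240234375, 262.52862548828125), (56.00245666503906, 136.79266357421875), 42.337608337402344)
0.5 [240.0, 369.3] 122 [115.06726457  25.32735426  20.30044843] ((265.16943359375, 309.1864013671875), (9.023000717163086, 32.459415435791016), 8.609082221984863)
```

View pics/g.png

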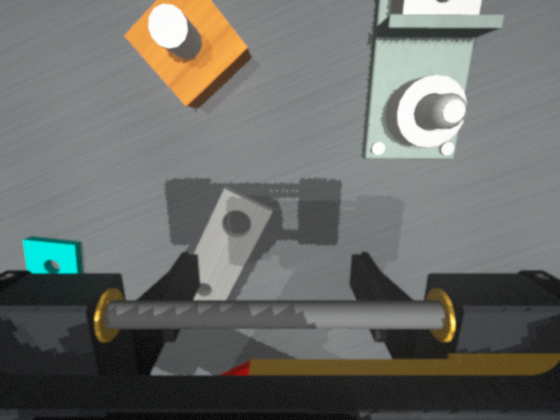

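The sleeve is seated, with its top at 45.7 mm. The grey lug's big hole is at (237,222) and its small hole at (205,290). I estimate the lug centre at (422.6, 267.4) mm with its axis at 132.3°. Moving above it now.

drive_tool(
  rows=[
    [100,-10,20,0,0,0,-0.118],
    [100,-10,20,0,0,0,-0.118],
    [100,-10,20,0,0,0,-0.118],
    [100,-10,21,0,0,0,-0.117],
    [100,0,0,0,0,0,0],
  ],
)

```text
time_s: 8.57
tcp_pos: [0.4229, 0.2675, 0.1869]
ee_rot: [[0.669, -0.744, 0.001], [-0.744, -0.669, 0.001], [-0.0, -0.001, -1.0]]
wrist_force: [-0.7, -0.6, 0.4]
gripper_width: 0.999
gripper_force: 0.0
```

drive_tool(
  rows=[
    [100,0,0,0,0,0,0],
  ],
)

```text
time_s: 8.65
tcp_pos: [0.4232, 0.2658, 0.1867]
ee_rot: [[0.672, -0.741, -0.0], [-0.741, -0.672, -0.0], [0.0, 0.0, -1.0]]
wrist_force: [0.6, 0.3, 0.1]
gripper_width: 1.001
gripper_force: 0.0
```

```bash
python3 - <<'E'
from h import *
p=cap('wrist');save(p,'i.png');s=p['s'];R=np.array(s['ee_rot']);print(s['tcp_pos'],s['joints'],R[:,1],np.degrees(np.arctan2(R[1,1],R[0,1])))
W=cloud(p)
z=W[...,2]
m=((z>.007)&(z<.018)).astype(np.uint8)
n,l,st,_=cv2.connectedComponentsWithStats(m)
for k in range(1,n):
    if st[k][4]<400: continue
    P=W[l==k];r=cv2.minAreaRect((P[:,:2]*1000).astype(np.float32));L=(P-s['tcp_pos'])@R;print(st[k],r,'tool',cv2.minAreaRect((L[:,:2]*1000).astype(np.float32)))
    # holes of this component
    cs,hi=cv2.findContours((l==k).astype(np.uint8),cv2.RETR_CCOMP,cv2.CHAIN_APPROX_NONE)
    for c,h in zip(cs,hi[0]):
        if h[3]>=0 and len(c)>15:
            Q=W[c[:,0,1],c[:,0,0]];print('  hole',len(c),cv2.minEnclosingCircle((Q[:,:2]*1000).astype(np.float32)),c.mean(0))
E
```

```text
[0.423229   0.26576436 0.18669535] [ 5.07770480e+01  1.27754828e+01 -2.14707652e+01  4.44713610e-03
 -5.57707497e+01 -8.58859086e+00] [-7.40910560e-01 -6.71603650e-01  2.83758673e-04] -137.80904168806916
[361   0  48  21 528] ((467.9927673339844, 72.2065200805664), (40.94163131713867, 15.658703804016113), 41.32493591308594) tool ((173.45358276367188, 96.77760314941406), (15.658270835876465, 40.942134857177734), 0.865731418132782)
[ 246  128   57  139 6556] ((422.1378173828125, 267.8700866699219), (56.08867645263672, 150.02041625976562), 42.309818267822266) tool ((-2.3119049072265625, -0.6556816101074219), (56.089141845703125, 150.02064514160156), 89.88104248046875)
  hole 42 ((392.15185546875, 300.6065673828125), 9.473974227905273) [[274.54761905 240.9047619 ]]
  hole 87 ((452.6571350097656, 234.28993225097656), 16.001705169677734) [[274.1954023  158.27586207]]
[  96  251   62   49 1292] ((483.584716796875, 446.64068603515625), (57.489013671875, 51.24409103393555), 63.428775787353516) tool ((-93.49703979492188, -166.24539184570312), (57.489986419677734, 51.244102478027344), 68.76217651367188)
  hole 38 ((479.52813720703125, 448.4863586425781), 9.565564155578613) [[131.94736842 282.02631579]]
[155 329  43  41 744] ((391.685302734375, 494.2825927734375), (57.164615631103516, 43.741485595703125), 62.7968864440918) tool ((-190.5152587890625, -130.15219116210938), (57.16489028930664, 43.74150085449219), 69.39408111572266)
[ 307  329   69   30 1436] ((240.64918518066406, 346.68768310546875), (82.87541961669922, 45.82416915893555), 43.89641571044922) tool ((-182.59713745117188, 80.8767318725586), (82.87645721435547, 45.82451629638672), 88.29434967041016)
```

View pics/i.png

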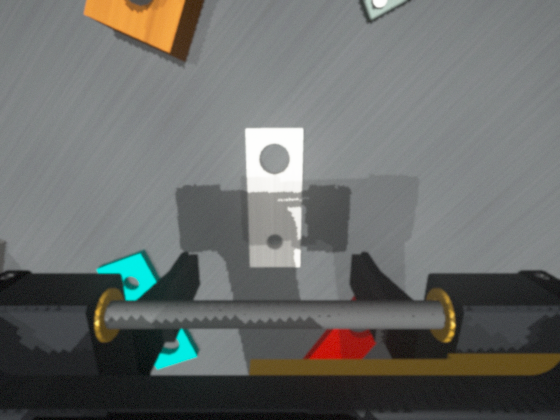

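The picture shows the grey lug squarely under the jaws. It measures 56.1×150.0 mm, with its centre at (422.1, 267.9) mm, big hole at (274,158) and small hole at (274,241).

drive_tool(
  rows=[
    [100,-1.1,2.1,-40,0,0,0.002],
    [100,0,0,-40,0,0,0],
    [100,0,0,-35,0,0,0],
    [100,0,0,-25,0,0,0],
    [100,0,0,-10,0,0,0],
  ],
)

```text
time_s: 9.12
tcp_pos: [0.4209, 0.2646, 0.033]
ee_rot: [[0.671, -0.742, -0.005], [-0.742, -0.671, -0.006], [0.001, 0.008, -1.0]]
wrist_force: [-0.4, -0.4, 0.5]
gripper_width: 0.998
gripper_force: 0.0
```

drive_tool(
  rows=[
    [100,0,0,-5,0,0,0],
    [100,0,0,0,0,0,0],
    [100,0,0,0,0,0,0],
  ],
)

```text
time_s: 9.37
tcp_pos: [0.4229, 0.2677, 0.0323]
ee_rot: [[0.672, -0.741, 0.001], [-0.741, -0.672, 0.001], [0.0, -0.001, -1.0]]
wrist_force: [-0.6, 0.3, -0.6]
gripper_width: 0.999
gripper_force: 0.0
```

drive_tool(
  rows=[
    [100,-0.5,0,-6,0,0,0],
    [100,0,0,-4.5,0,0,0],
    [40,0,0,0,0,0,0],
    [40,0,0,0,0,0,0],
    [40,0,0,0,0,0,0],
  ],
)

```text
time_s: 9.78
tcp_pos: [0.4217, 0.2681, 0.0215]
ee_rot: [[0.672, -0.741, 0.0], [-0.741, -0.672, 0.0], [-0.0, -0.001, -1.0]]
wrist_force: [-0.3, -0.2, 0.1]
gripper_width: 0.851
gripper_force: 0.0
```

drive_tool(
  rows=[
    [40,0,0,0,0,0,0],
    [40,0,0,0,0,0,0],
    [40,0,0,0,0,0,0],
    [40,0,0,0,0,0,0],
    [40,0,0,0,0,0,0],
  ],
)

```text
time_s: 10.2
tcp_pos: [0.4216, 0.268, 0.0214]
ee_rot: [[0.672, -0.741, 0.0], [-0.741, -0.672, 0.0], [-0.0, -0.0, -1.0]]
wrist_force: [-1.2, -0.6, 0.5]
gripper_width: 0.637
gripper_force: 30.0
```

drive_tool(
  rows=[
    [40,0,0,15,0,0,0],
    [40,0,0,40,0,0,-0.1195],
    [40,0,0,40,0,0,-0.1195],
    [40,6,-13,20,0,0,-0.1195],
    [40,6,-13,0,0,0,-0.1195],
  ],
)

```text
time_s: 10.62
tcp_pos: [0.4357, 0.2441, 0.141]
ee_rot: [[0.252, -0.968, 0.008], [-0.968, -0.252, 0.007], [-0.005, -0.009, -1.0]]
wrist_force: [0.7, 0.4, -4.4]
gripper_width: 0.639
gripper_force: 30.0
```

drive_tool(
  rows=[
    [40,6,-13,0,0,0,-0.1195],
    [40,6,-13,0,0,0,-0.1195],
    [40,6,-13,0,0,0,-0.1195],
    [40,6,-13,0,0,0,-0.1195],
    [40,6,-13,0,0,0,-0.1195],
  ],
)

```text
time_s: 11.03
tcp_pos: [0.4628, 0.1757, 0.1352]
ee_rot: [[-0.339, -0.941, -0.002], [-0.941, 0.339, -0.001], [0.002, 0.002, -1.0]]
wrist_force: [0.7, 1.0, -3.5]
gripper_width: 0.642
gripper_force: 30.0
```

drive_tool(
  rows=[
    [40,6,-13,0,0,0,-0.1195],
    [40,6,-13,0,0,0,-0.1195],
    [40,6,-13,0,0,0,-0.1195],
    [40,6,-13,0,0,0,-0.1195],
    [40,6,-13,0,0,0,-0.1195],
  ],
)

```text
time_s: 11.45
tcp_pos: [0.4927, 0.1108, 0.1351]
ee_rot: [[-0.809, -0.587, -0.003], [-0.587, 0.809, -0.001], [0.003, 0.001, -1.0]]
wrist_force: [-0.3, -0.1, -4.0]
gripper_width: 0.638
gripper_force: 30.0
```

drive_tool(
  rows=[
    [40,6,-13,0,0,0,-0.1195],
    [40,6,-13,0,0,0,-0.1195],
    [40,6,-13,0,0,0,-0.1195],
    [40,6,-13,0,0,0,-0.1195],
    [40,6,-13,0,0,0,-0.1195],
  ],
)

```text
time_s: 11.87
tcp_pos: [0.5227, 0.046, 0.135]
ee_rot: [[-1.0, -0.03, -0.003], [-0.03, 1.0, -0.0], [0.003, -0.0, -1.0]]
wrist_force: [0.6, -0.5, -3.6]
gripper_width: 0.643
gripper_force: 30.0
```

drive_tool(
  rows=[
    [40,0,0,0,0,0,-0.1195],
    [40,0,0,0,0,0,-0.1195],
    [40,0,0,0,0,0,-0.1195],
    [40,0,0,0,0,0,0],
    [40,0,0,0,0,0,0],
  ],
)

```text
time_s: 12.28
tcp_pos: [0.5228, 0.0467, 0.1353]
ee_rot: [[-0.95, 0.314, -0.002], [0.314, 0.95, -0.0], [0.002, -0.001, -1.0]]
wrist_force: [-0.7, -0.5, -4.3]
gripper_width: 0.637
gripper_force: 30.0
```

```bash
python3 - <<'E'
from h import *
p=cap('wrist');save(p,'k.png');s=p['s'];R=np.array(s['ee_rot']);print(s['tcp_pos'],s['joints'],R[:,0],'axis',np.degrees(np.arctan2(-R[1,0],-R[0,0])),s['wrist_force'],s['moment'])
W=cloud(p);np.save('W.npy',W)
L=(W-s['tcp_pos'])@R
z=L[...,2]
m=((z>.004)&(z<.014)).astype(np.uint8)
n,l,st,_=cv2.connectedComponentsWithStats(m)
for k in range(1,n):
    if st[k][4]<400: continue
    Q=L[l==k];print(st[k],'tool',Q.mean(0),cv2.minAreaRect((Q[:,:2]*1000).astype(np.float32)))
    cs,hi=cv2.findContours((l==k).astype(np.uint8),cv2.RETR_CCOMP,cv2.CHAIN_APPROX_NONE)
    for c,h in zip(cs,hi[0]):
        if h[3]>=0 and len(c)>15:
            Q=L[c[:,0,1],c[:,0,0]];print('  hole',len(c),cv2.minEnclosingCircle((Q[:,:2]*1000).astype(np.float32)),c.mean(0))
M=near(W,(.497,.028),.04,.077,.083);print('mand',len(M),ring(M,.0085,0) if len(M) else '')
E
```

```text
[0.52279741 0.0467244  0.13534536] [ 2.28168090e+01  1.85191925e+01 -2.18789393e+01 -3.51752794e-02
 -4.97174275e+01 -1.31067499e+02] [-0.94956896  0.31355295  0.00182782] axis -18.273510599203817 [-0.71374949 -0.53104123 -4.30215032] [-0.12274709 -0.10834688 -0.02208532]
[  204   135   142   165 15686] tool [3.15676348e-02 3.43484453e-05 9.49837221e-03] ((29.994781494140625, 0.10706329345703125), (73.58539581298828, 89.79753875732422), 89.86766815185547)
  hole 170 ((44.996891021728516, 0.2829558849334717), 15.88127613067627) [[274.53529412 194.52941176]]
[ 227  329   97   30 2412] tool [-0.04437882  0.00014478  0.00960548] ((-44.251747131347656, 0.17690277099609375), (23.131763458251953, 56.14496612548828), 0.4523452818393707)
  hole 74 ((-44.357421875, 0.4084482789039612), 9.715156555175781) [[274.64864865 342.18918919]]
mand 0
```

View pics/k.png

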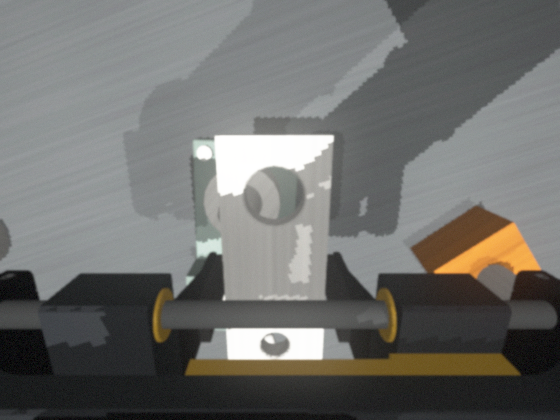

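The picture shows the lug in the jaws, with its bore at tool (45.0, 0.3) mm and the mandrel tip beside it. I shift over the mandrel and lower.

drive_tool(
  rows=[
    [40,9,-17,0,0,0,0],
    [40,8.2,-15.8,0,0,0,0],
    [40,0,0,-10,0,0,0],
    [40,0,0,-10,0,0,0],
    [40,0,0,0,0,0,0],
  ],
)

```text
time_s: 12.75
tcp_pos: [0.5384, 0.0139, 0.1134]
ee_rot: [[-0.949, 0.316, -0.006], [0.316, 0.949, -0.001], [0.006, -0.003, -1.0]]
wrist_force: [-0.2, -0.4, -4.8]
gripper_width: 0.639
gripper_force: 30.0
```

drive_tool(
  rows=[
    [40,0,0,0,0,0,0],
  ],
)

```text
time_s: 12.83
tcp_pos: [0.5396, 0.0142, 0.115]
ee_rot: [[-0.949, 0.315, -0.003], [0.315, 0.949, -0.001], [0.003, -0.002, -1.0]]
wrist_force: [-0.2, -0.5, -3.3]
gripper_width: 0.633
gripper_force: 30.0
```

```bash
python3 - <<'E'
from h import *
p=cap('wrist');s=p['s'];R=np.array(s['ee_rot']);print(s['tcp_pos'],'axis',np.degrees(np.arctan2(-R[1,0],-R[0,0])))
W=cloud(p)
M=near(W,(.497,.028),.015,.074,.086);print('mand',len(M),ring(M,.0085,0) if len(M) else '',M.mean(0),M.min(0),M.max(0))
print('bore',s['tcp_pos']+R@[.045,.0003,0])
E
```

```text
[0.53957431 0.01423439 0.11496375] axis -18.36597852384109
mand 1215 [0.49666395 0.02840458] [0.49645612 0.02846875 0.07837509] [0.48592513 0.01587919 0.07400254] [0.5090862  0.0409961  0.08173548]
bore [0.49696115 0.0286979  0.11509056]
```

Bore and mandrel agree to within 0.5 mm, so I lower the plate.

drive_tool(
  rows=[
    [40,0,0,-10,0,0,0],
    [40,0,0,-12,0,0,0],
    [40,0,0,-12,0,0,0],
    [40,0,0,-8,0,0,0],
    [40,0,0,0,0,0,0],
  ],
)

```text
time_s: 13.3
tcp_pos: [0.5394, 0.0141, 0.0723]
ee_rot: [[-0.949, 0.316, -0.004], [0.316, 0.949, -0.001], [0.003, -0.002, -1.0]]
wrist_force: [-0.0, -1.0, -4.5]
gripper_width: 0.641
gripper_force: 30.0
```

drive_tool(
  rows=[
    [40,0,0,-3,0,0,0],
    [40,0,0,0,0,0,0],
  ],
)

```text
time_s: 13.47
tcp_pos: [0.5408, 0.0143, 0.0712]
ee_rot: [[-0.949, 0.316, 0.0], [0.316, 0.949, -0.0], [-0.0, -0.0, -1.0]]
wrist_force: [-0.4, -0.8, -4.4]
gripper_width: 0.64
gripper_force: 30.0
```

drive_tool(
  rows=[
    [40,0,0,-4,0,0,0],
    [40,0,0,0,0,0,0],
    [40,0,0,-1,0,0,0],
  ],
)

```text
time_s: 13.72
tcp_pos: [0.541, 0.0143, 0.0674]
ee_rot: [[-0.949, 0.316, 0.001], [0.316, 0.949, 0.0], [-0.001, 0.0, -1.0]]
wrist_force: [-5.2, 2.0, 10.6]
gripper_width: 0.638
gripper_force: 30.0
```

drive_tool(
  rows=[
    [90,0,0,0,0,0,0],
    [90,0,0,0,0,0,0],
    [90,0,0,0,0,0,0],
    [90,0,0,0,0,0,0],
  ],
)

```text
time_s: 14.05
tcp_pos: [0.5414, 0.0142, 0.0667]
ee_rot: [[-0.949, 0.316, 0.002], [0.316, 0.949, 0.0], [-0.001, 0.001, -1.0]]
wrist_force: [0.2, 0.4, 0.1]
gripper_width: 0.843
gripper_force: 0.0
```

drive_tool(
  rows=[
    [100,0,0,8,0,0,0],
    [100,0,0,35,0,0,0],
    [100,0,0,40,0,0,0],
    [100,13,31,40,0,0,0],
    [100,13,31,25,0,0,0],
  ],
)

```text
time_s: 14.47
tcp_pos: [0.5646, 0.0689, 0.2105]
ee_rot: [[-0.948, 0.319, 0.004], [0.319, 0.948, 0.001], [-0.004, 0.002, -1.0]]
wrist_force: [1.5, 0.8, 0.3]
gripper_width: 0.995
gripper_force: 0.0
```

drive_tool(
  rows=[
    [100,13,31,0,0,0,0],
    [100,13,31,0,0,0,0],
    [100,13,31,0,0,0,0],
    [100,13,31,0,0,0,0],
    [100,0,0,0,0,0,0],
  ],
)

```text
time_s: 14.88
tcp_pos: [0.6181, 0.1985, 0.2059]
ee_rot: [[-0.95, 0.312, 0.003], [0.312, 0.95, 0.001], [-0.002, 0.002, -1.0]]
wrist_force: [0.4, 0.8, 0.0]
gripper_width: 1.0
gripper_force: 0.0
```

drive_tool(
  rows=[
    [100,0,0,0,0,0,0],
  ],
)

```text
time_s: 14.97
tcp_pos: [0.6163, 0.1952, 0.2057]
ee_rot: [[-0.949, 0.314, -0.0], [0.314, 0.949, -0.0], [0.0, -0.0, -1.0]]
wrist_force: [-0.1, -0.2, 0.4]
gripper_width: 0.998
gripper_force: 0.0
```

```bash
python3 - <<'E'
from h import *
p=cap('wrist');save(p,'l.png');s=p['s'];R=np.array(s['ee_rot']);print(s['tcp_pos'],s['joints'])
W=cloud(p)
P=near(W,(.62,.2),.06,.088,.098);print('head',len(P),P.mean(0),ring(P,.013,0),cv2.minEnclosingCircle((P[:,:2]*1000).astype(np.float32)))
P=near(W,(.62,.2),.07,.043,.053);print('block',len(P),cv2.minAreaRect((P[:,:2]*1000).astype(np.float32)))
P=near(W,(.54,.014),.1,.054,.062);print('lug',len(P),P.mean(0) if len(P) else '')
q=cap('scene')
W=cloud(q);P=near(W,(.54,.014),.1,.054,.065);print('lug scene',len(P),P.mean(0),cv2.minAreaRect((P[:,:2]*1000).astype(np.float32)))
E
```

```text
[0.6162653  0.19515091 0.20574935] [ 3.18853368e+01  2.55484708e+01  7.27583282e-01  4.46017182e-03
 -6.52010918e+01 -1.40192271e+02]
head 696 [0.61995228 0.2033646  0.09283985] [0.62058217 0.20308149] ((620.5863037109375, 203.08775329589844), 13.027815818786621)
block 3856 ((620.8516845703125, 203.09762573242188), (70.77144622802734, 70.15544891357422), 19.2960205078125)
lug 8213 [0.54048065 0.01684794 0.05786285]
lug scene 881 [0.54895897 0.0113594  0.05840732] ((539.5696411132812, 14.475440979003906), (55.9328727722168, 156.6570281982422), 71.82732391357422)
```

drive_tool(
  rows=[
    [100,4.3,7.9,-20,0,0,0],
    [100,0,0,-35,0,0,0],
    [100,0,0,-30,0,0,0],
    [100,0,0,-20,0,0,0],
    [100,0,0,-12,0,0,0],
  ],
)

```text
time_s: 15.48
tcp_pos: [0.6187, 0.1994, 0.0865]
ee_rot: [[-0.948, 0.318, -0.004], [0.318, 0.948, -0.002], [0.003, -0.003, -1.0]]
wrist_force: [-0.3, 0.0, 0.6]
gripper_width: 0.998
gripper_force: 0.0
```

drive_tool(
  rows=[
    [60,0,0,-8,0,0,0],
    [60,0,0,0,0,0,0],
    [60,0,0,0,0,0,0],
  ],
)

```text
time_s: 15.73
tcp_pos: [0.6211, 0.2014, 0.0822]
ee_rot: [[-0.949, 0.316, 0.002], [0.316, 0.949, 0.001], [-0.001, 0.001, -1.0]]
wrist_force: [-0.9, -0.1, -0.0]
gripper_width: 0.854
gripper_force: 0.0
```

drive_tool(
  rows=[
    [10,-0.5,1.5,-5,0,0,0],
    [10,0,0,0,0,0,0],
    [10,0,0,0,0,0,0],
    [10,0,0,0,0,0,0],
    [10,0,0,0,0,0,0],
  ],
)

```text
time_s: 16.15
tcp_pos: [0.6201, 0.2033, 0.0765]
ee_rot: [[-0.949, 0.316, 0.001], [0.316, 0.949, 0.0], [-0.001, 0.001, -1.0]]
wrist_force: [0.6, -0.1, -0.9]
gripper_width: 0.476
gripper_force: 0.0
```

drive_tool(
  rows=[
    [10,0,0,0,0,0,0],
    [10,0,0,0,0,0,0],
    [10,0,0,0,0,0,0],
    [10,0,0,0,0,0,0],
    [10,0,0,0,0,0,0],
  ],
)

```text
time_s: 16.57
tcp_pos: [0.6199, 0.2032, 0.0761]
ee_rot: [[-0.949, 0.316, 0.0], [0.316, 0.949, 0.0], [-0.0, 0.0, -1.0]]
wrist_force: [-1.4, 0.4, 0.9]
gripper_width: 0.287
gripper_force: 30.0
```

drive_tool(
  rows=[
    [10,0,0,0,0,0,0],
    [10,0,0,0,0,0,0],
    [10,0,0,0,0,0,0],
  ],
)

```text
time_s: 16.82
tcp_pos: [0.62, 0.2032, 0.0761]
ee_rot: [[-0.949, 0.316, 0.0], [0.316, 0.949, 0.0], [-0.0, 0.0, -1.0]]
wrist_force: [-0.2, 1.1, 0.3]
gripper_width: 0.293
gripper_force: 30.0
```

drive_tool(
  rows=[
    [10,0,0,20,0,0,0],
    [10,0,0,35,0,0,0],
    [10,0,0,25,0,0,0],
    [10,-6,-34,0,0,0,0],
    [10,-6,-34,0,0,0,0],
  ],
)

```text
time_s: 17.23
tcp_pos: [0.6085, 0.1361, 0.1574]
ee_rot: [[-0.95, 0.313, 0.003], [0.313, 0.95, 0.002], [-0.002, 0.003, -1.0]]
wrist_force: [-0.1, -1.0, -2.8]
gripper_width: 0.29
gripper_force: 30.0
```

drive_tool(
  rows=[
    [10,-6,-34,0,0,0,0],
    [10,-6,-34,0,0,0,0],
    [10,-6,-34,0,0,0,0],
    [10,-6,-28,0,0,0,0],
    [10,0,0,0,0,0,0],
  ],
)

```text
time_s: 17.65
tcp_pos: [0.5812, 0.0006, 0.1551]
ee_rot: [[-0.947, 0.321, -0.004], [0.321, 0.947, -0.001], [0.004, -0.002, -1.0]]
wrist_force: [-0.8, 1.3, -1.6]
gripper_width: 0.289
gripper_force: 30.0
```

drive_tool(
  rows=[
    [10,0,0,0,0,0,0],
    [10,0,0,0,0,0,0],
  ],
)

```text
time_s: 17.82
tcp_pos: [0.5837, 0.0049, 0.1556]
ee_rot: [[-0.949, 0.317, -0.001], [0.317, 0.949, 0.0], [0.001, -0.0, -1.0]]
wrist_force: [-0.1, -0.0, -2.9]
gripper_width: 0.289
gripper_force: 30.0
```

```bash
python3 - <<'E'
from h import *
p=cap('wrist');save(p,'m.png');s=p['s'];R=np.array(s['ee_rot']);print(s['tcp_pos'],s['wrist_force'],s['gripper_width'])
W=cloud(p);z=W[...,2]
m=((z>.052)&(z<.064)).astype(np.uint8)
n,l,st,_=cv2.connectedComponentsWithStats(m)
for k in range(1,n):
    if st[k][4]<400: continue
    Q=W[l==k];print(st[k],Q.mean(0),cv2.minAreaRect((Q[:,:2]*1000).astype(np.float32)))
L=(W-s['tcp_pos'])@R
Q=L[(np.hypot(L[...,0],L[...,1])<.025)&(L[...,2]>.0)&(L[...,2]<.069)]
for a in range(0,70,10):
    q=Q[(Q[:,2]>a/1e3)&(Q[:,2]<=a/1e3+.01)]
    if len(q):print(a,len(q),q.mean(0),np.percentile(q[:,1],[3,97]))
E
```

```text
[0.58369096 0.00494402 0.15558262] [-0.10583452 -0.01009231 -2.86596558] 0.28879114434906206
[  228    64    80   196 11704] [0.53333723 0.01694499 0.05788409] ((541.1939086914062, 14.39080810546875), (56.25224304199219, 149.86778259277344), 71.7017822265625)
0 732 [9.53061383e-03 5.03476545e-05 4.98445801e-03] [-0.02009926  0.01999551]
10 587 [0.00960418 0.00032233 0.01488881] [-0.0198322   0.02030864]
20 224 [9.67995569e-03 3.02004649e-05 2.41612386e-02] [-0.01161883  0.01159271]
30 1 [ 0.00719024 -0.00143486  0.03958502] [-0.00143486 -0.00143486]
40 51 [0.00570901 0.00030107 0.04578918] [-0.0041171  0.0050258]
50 52 [0.00435304 0.00019466 0.05488099] [-0.00459888  0.00488611]
60 30 [ 3.25102835e-03 -4.33140390e-05  6.44104731e-02] [-0.00372036  0.00400149]
```

View pics/m.png

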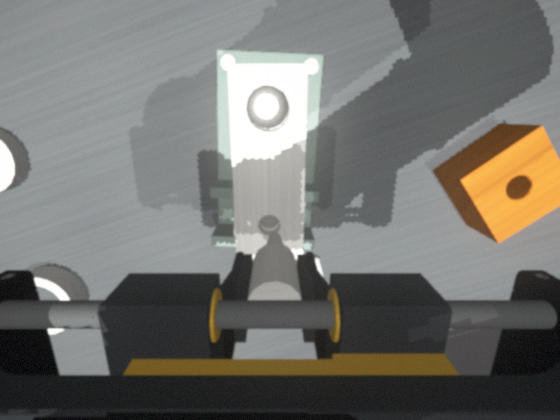

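The picture shows the pin held vertical with its tip at (270,222) beside the plate's small hole, and the plate flat over the mandrel. The eye is at (583.9, 0.3) mm, so I align there and lower.

drive_tool(
  rows=[
    [10,0.2,-4.6,0,0,0,0],
    [10,0,0,0,0,0,0],
    [10,0,0,-12,0,0,0],
    [10,0,0,-8,0,0,0],
    [10,0,0,0,0,0,0],
  ],
)

```text
time_s: 18.28
tcp_pos: [0.5827, 0.0008, 0.1338]
ee_rot: [[-0.949, 0.316, -0.005], [0.316, 0.949, -0.0], [0.004, -0.002, -1.0]]
wrist_force: [-0.1, -0.2, -2.6]
gripper_width: 0.294
gripper_force: 30.0
```

drive_tool(
  rows=[
    [10,0,0,-8,0,0,0],
    [10,0,0,-6,0,0,0],
    [10,0,0,0,0,0,0],
  ],
)

```text
time_s: 18.53
tcp_pos: [0.5832, 0.0005, 0.1204]
ee_rot: [[-0.949, 0.316, -0.003], [0.316, 0.949, -0.0], [0.003, -0.001, -1.0]]
wrist_force: [-0.9, -0.6, -2.7]
gripper_width: 0.291
gripper_force: 30.0
```

drive_tool(
  rows=[
    [10,0.2,0,-4,0,0,0],
    [10,0,0,-4,0,0,0],
    [10,0,0,-2,0,0,0],
    [10,0,0,0,0,0,0],
  ],
)

```text
time_s: 18.87
tcp_pos: [0.5839, 0.0004, 0.1114]
ee_rot: [[-0.949, 0.316, -0.001], [0.316, 0.949, -0.0], [0.001, -0.0, -1.0]]
wrist_force: [0.9, 0.7, -1.7]
gripper_width: 0.285
gripper_force: 30.0
```

Tip is at about 41 mm, inside the bush, with no contact force. Continuing to home (TCP z ≈ 0.086).

drive_tool(
  rows=[
    [10,0,0,-5,0,0,0],
    [10,0,0,-5,0,0,0],
    [10,0,0,-4,0,0,0],
    [10,0,0,0,0,0,0],
  ],
)

```text
time_s: 19.2
tcp_pos: [0.5835, 0.0003, 0.0968]
ee_rot: [[-0.949, 0.316, -0.002], [0.316, 0.949, -0.0], [0.002, -0.001, -1.0]]
wrist_force: [-0.5, -0.1, -2.2]
gripper_width: 0.289
gripper_force: 30.0
```

drive_tool(
  rows=[
    [10,0,0,-4,0,0,0],
    [10,0,0,-3,0,0,0],
    [10,0,0,0,0,0,0],
  ],
)

```text
time_s: 19.45
tcp_pos: [0.5837, 0.0004, 0.0902]
ee_rot: [[-0.949, 0.316, -0.001], [0.316, 0.949, -0.0], [0.001, -0.001, -1.0]]
wrist_force: [-0.2, -1.0, -2.4]
gripper_width: 0.289
gripper_force: 30.0
```

drive_tool(
  rows=[
    [10,0,0,-3,0,0,0],
    [10,0,0,-1.5,0,0,0],
    [10,0,0,0,0,0,0],
  ],
)

```text
time_s: 19.7
tcp_pos: [0.5836, 0.0004, 0.0862]
ee_rot: [[-0.949, 0.316, -0.002], [0.316, 0.949, -0.0], [0.001, -0.001, -1.0]]
wrist_force: [-2.7, 0.1, -1.4]
gripper_width: 0.288
gripper_force: 30.0
```

drive_tool(
  rows=[
    [60,0,0,0,0,0,0],
    [60,0,0,0,0,0,0],
    [60,0,0,0,0,0,0],
    [60,0,0,0,0,0,0],
  ],
)

```text
time_s: 20.03
tcp_pos: [0.5852, 0.0007, 0.0871]
ee_rot: [[-0.949, 0.316, 0.002], [0.316, 0.949, 0.0], [-0.002, 0.001, -1.0]]
wrist_force: [-0.3, 0.2, 0.3]
gripper_width: 0.51
gripper_force: 0.0
```

drive_tool(
  rows=[
    [100,0,0,15,0,0,0],
    [100,0,0,40,0,0,0],
    [100,-10,-18,40,0,0,0],
    [100,-16,-29,10,0,0,0],
    [100,-16,-29,0,0,0,0],
  ],
)

```text
time_s: 20.45
tcp_pos: [0.5456, -0.0742, 0.1932]
ee_rot: [[-0.95, 0.313, 0.01], [0.313, 0.95, 0.0], [-0.01, 0.004, -1.0]]
wrist_force: [0.0, -0.7, 0.6]
gripper_width: 0.887
gripper_force: 0.0
```

drive_tool(
  rows=[
    [100,-16,-29,0,0,0,0],
    [100,-16,-29,0,0,0,0],
    [100,-16,-29,0,0,0,0],
    [100,-16,-29,0,0,0,0],
    [100,-16,-29,0,0,0,0],
  ],
)

```text
time_s: 20.87
tcp_pos: [0.4625, -0.2205, 0.1892]
ee_rot: [[-0.949, 0.316, 0.002], [0.316, 0.949, -0.0], [-0.002, 0.0, -1.0]]
wrist_force: [1.1, -1.6, -0.5]
gripper_width: 0.999
gripper_force: 0.0
```

drive_tool(
  rows=[
    [100,-2,-6,0,0,0,0],
    [100,0,0,0,0,0,0],
    [100,0,0,0,0,0,0],
  ],
)

```text
time_s: 21.12
tcp_pos: [0.4614, -0.2254, 0.1889]
ee_rot: [[-0.948, 0.317, 0.001], [0.317, 0.948, -0.0], [-0.001, 0.0, -1.0]]
wrist_force: [0.0, 0.4, 0.0]
gripper_width: 1.0
gripper_force: 0.0
```

```bash
python3 - <<'E'
from h import *
p=cap('wrist');save(p,'n.png')
ringw('collar',(.4585,-.2305),.018,.03,.0153,p)
W=cloud(p);P=near(W,(.4585,-.2305),.05,.014,.022);print(cv2.minEnclosingCircle((P[:,:2]*1000).astype(np.float32)))
m=masks_of('collar_c',p)
for r in m[:3]: print(r['p'],r['xy'],p['frame'][r['region']].mean(0))
q=cap('scene');W=cloud(q)
P=near(W,(.584,.0005),.05,.085,.115);print('pin',P.mean(0),np.percentile(P[:,2],[50,98]))
E
```

```text
collar 1869 [ 0.4569 -0.2296  0.0179] centre [ 0.4579 -0.2299] tcp [ 0.4614 -0.2254  0.1889] yaw of y 71.52008381847132 d [-3.6 -4.5] j [  -7.9   13.9  -19.6    0.   -56.5 -100.6]
((457.91925048828125, -229.80047607421875), 29.89850425720215)
0.75 [271.2, 182.7] [188.4307026  187.65014437 183.9201155 ]
0.7 [258.1, 65.1] [82.36563071 82.05886654 82.22047532]
0.68 [532.3, 207.6] [203.57085162 203.00158033 200.4381036 ]
pin [ 0.5866619  -0.00126044  0.09937882] [0.10182144 0.10676083]
```

drive_tool(
  rows=[
    [100,-3.5,-4.4,-40,0,0,0],
    [100,0,0,-40,0,0,0],
    [100,0,0,-35,0,0,0],
    [100,0,0,-25,0,0,0],
    [100,0,0,-12,0,0,0],
  ],
)

```text
time_s: 21.68
tcp_pos: [0.456, -0.2281, 0.033]
ee_rot: [[-0.949, 0.315, -0.006], [0.315, 0.949, 0.001], [0.006, -0.001, -1.0]]
wrist_force: [-0.6, -0.2, 0.2]
gripper_width: 0.998
gripper_force: 0.0
```

drive_tool(
  rows=[
    [100,0,0,-3,0,0,0],
    [100,0,0,0,0,0,0],
    [100,0,0,0,0,0,0],
  ],
)

```text
time_s: 21.93
tcp_pos: [0.4587, -0.2292, 0.0343]
ee_rot: [[-0.949, 0.315, 0.002], [0.315, 0.949, -0.0], [-0.002, 0.0, -1.0]]
wrist_force: [0.5, -0.1, 0.5]
gripper_width: 1.001
gripper_force: 0.0
```

drive_tool(
  rows=[
    [100,-0.5,-0.5,-7,0,0,0],
    [100,0,0,-5,0,0,0],
    [40,0,0,0,0,0,0],
    [40,0,0,0,0,0,0],
    [40,0,0,0,0,0,0],
  ],
)

```text
time_s: 22.35
tcp_pos: [0.4572, -0.2302, 0.0218]
ee_rot: [[-0.949, 0.316, 0.001], [0.316, 0.949, -0.0], [-0.001, 0.0, -1.0]]
wrist_force: [-0.3, 1.0, 0.2]
gripper_width: 0.858
gripper_force: 0.0
```

drive_tool(
  rows=[
    [40,0,0,0,0,0,0],
    [40,0,0,0,0,0,0],
    [40,0,0,0,0,0,0],
    [40,0,0,0,0,0,0],
    [40,0,0,0,0,0,0],
  ],
)

```text
time_s: 22.77
tcp_pos: [0.4572, -0.2301, 0.0218]
ee_rot: [[-0.949, 0.316, 0.0], [0.316, 0.949, -0.0], [-0.0, 0.0, -1.0]]
wrist_force: [-0.3, 0.2, 2.0]
gripper_width: 0.677
gripper_force: 30.0
```

drive_tool(
  rows=[
    [40,0,0,20,0,0,0],
    [40,0,0,40,0,0,0],
    [40,0,15,40,0,0,0],
    [40,4,30,5,0,0,0],
    [40,4,30,0,0,0,0],
  ],
)

```text
time_s: 23.18
tcp_pos: [0.4666, -0.1552, 0.1284]
ee_rot: [[-0.948, 0.318, 0.007], [0.318, 0.948, -0.0], [-0.006, 0.002, -1.0]]
wrist_force: [0.0, 0.2, -3.4]
gripper_width: 0.677
gripper_force: 30.0
```

drive_tool(
  rows=[
    [40,5,30,0,0,0,0],
    [40,5,30,0,0,0,0],
    [40,5,30,0,0,0,0],
    [40,5,30,0,0,0,0],
    [40,5,30,0,0,0,0],
  ],
)

```text
time_s: 23.6
tcp_pos: [0.4893, -0.0041, 0.1251]
ee_rot: [[-0.949, 0.316, -0.001], [0.316, 0.949, -0.0], [0.001, -0.0, -1.0]]
wrist_force: [-0.4, -0.6, -1.5]
gripper_width: 0.673
gripper_force: 30.0
```

drive_tool(
  rows=[
    [40,5,28,0,0,0,0],
    [40,0,0,0,0,0,0],
    [40,0,0,0,0,0,0],
  ],
)

```text
time_s: 23.85
tcp_pos: [0.4947, 0.0238, 0.1251]
ee_rot: [[-0.95, 0.314, -0.001], [0.314, 0.95, -0.0], [0.001, -0.0, -1.0]]
wrist_force: [-0.2, -0.3, -2.6]
gripper_width: 0.672
gripper_force: 30.0
```

drive_tool(
  rows=[
    [40,1.8,4.7,0,0,0,0],
    [40,0,0,-5,0,0,0],
    [40,0,0,-5,0,0,0],
    [40,0,0,-5,0,0,0],
    [40,0,0,0,0,0,0],
  ],
)

```text
time_s: 24.27
tcp_pos: [0.4957, 0.0263, 0.1091]
ee_rot: [[-0.948, 0.318, -0.003], [0.318, 0.948, -0.001], [0.003, -0.002, -1.0]]
wrist_force: [-0.1, -0.2, -2.4]
gripper_width: 0.674
gripper_force: 30.0
```

```bash
python3 - <<'E'
from h import *
p=cap('wrist');save(p,'o.png');s=p['s'];R=np.array(s['ee_rot']);c=s['tcp_pos'];W=cloud(p);print(c)
L=(W.reshape(-1,3)-c)@R;L=L[~np.isnan(L[:,0])]
t=L[(np.hypot(L[:,0],L[:,1])<.033)&(L[:,2]>.001)&(L[:,2]<.0065)]
x=ring(t,.03,.0153);print('ring',len(t),t.mean(0),x,c+R@[x[0],x[1],0],cv2.minEnclosingCircle((t[:,:2]*1000).astype(np.float32)))
M=near(W,c[:2],.0145,.07,.084);print('mand',len(M),M.mean(0),ring(M,.009,0))
E
```

```text
[0.4956761  0.02631372 0.10906967]
ring 4735 [1.03731726e-02 6.31473491e-05 3.99069937e-03] [3.37148719e-04 3.48477690e-05] [0.49536746 0.02645382 0.10907052] ((2.105677366256714, 0.010620903223752975), 32.44621276855469)
mand 568 [0.4993401  0.02625778 0.07876774] [0.50033414 0.0258823 ]
```

drive_tool(
  rows=[
    [40,1,2,0,0,0,0],
    [40,0,0,0,0,0,0],
    [40,0,0,-5,0,0,0],
    [40,0,0,-5,0,0,0],
    [40,0,0,-4,0,0,0],
  ],
)

```text
time_s: 24.73
tcp_pos: [0.4975, 0.0292, 0.096]
ee_rot: [[-0.949, 0.316, -0.0], [0.316, 0.949, -0.0], [0.0, -0.0, -1.0]]
wrist_force: [-0.3, -1.3, -1.8]
gripper_width: 0.675
gripper_force: 30.0
```

drive_tool(
  rows=[
    [40,0,0,0,0,0,0],
  ],
)

```text
time_s: 24.82
tcp_pos: [0.497, 0.029, 0.0954]
ee_rot: [[-0.949, 0.316, -0.002], [0.316, 0.949, -0.001], [0.002, -0.001, -1.0]]
wrist_force: [-0.5, 0.7, -2.4]
gripper_width: 0.675
gripper_force: 30.0
```

drive_tool(
  rows=[
    [40,0,-0.4,-3,0,0,0],
    [40,0,0,-3,0,0,0],
    [40,0,0,-3,0,0,0],
    [40,0,0,0,0,0,0],
  ],
)

```text
time_s: 25.15
tcp_pos: [0.4974, 0.0287, 0.0869]
ee_rot: [[-0.949, 0.316, -0.001], [0.316, 0.949, -0.0], [0.001, -0.001, -1.0]]
wrist_force: [0.1, 0.7, -1.9]
gripper_width: 0.676
gripper_force: 30.0
```

drive_tool(
  rows=[
    [40,0,0,-3,0,0,0],
    [40,0,0,-2,0,0,0],
    [40,0,0,0,0,0,0],
  ],
)

```text
time_s: 25.4
tcp_pos: [0.4975, 0.0288, 0.0821]
ee_rot: [[-0.949, 0.316, -0.001], [0.316, 0.949, -0.0], [0.001, -0.0, -1.0]]
wrist_force: [-0.7, -0.5, -2.4]
gripper_width: 0.673
gripper_force: 30.0
```

drive_tool(
  rows=[
    [40,0,0,-2,0,0,0],
    [40,0,0,-0.5,0,0,0],
    [40,0,0,0,0,0,0],
  ],
)

```text
time_s: 25.65
tcp_pos: [0.4976, 0.0287, 0.0799]
ee_rot: [[-0.949, 0.316, -0.001], [0.316, 0.949, -0.0], [0.0, -0.0, -1.0]]
wrist_force: [-0.9, -1.0, -2.4]
gripper_width: 0.677
gripper_force: 30.0
```

drive_tool(
  rows=[
    [100,0,0,0,0,0,0],
    [100,0,0,0,0,0,0],
    [100,0,0,0,0,0,0],
    [100,0,0,0,0,0,0],
  ],
)

```text
time_s: 25.98
tcp_pos: [0.4985, 0.0291, 0.0806]
ee_rot: [[-0.949, 0.316, 0.002], [0.316, 0.949, 0.001], [-0.001, 0.001, -1.0]]
wrist_force: [0.2, 0.0, 0.6]
gripper_width: 0.891
gripper_force: 0.0
```

drive_tool(
  rows=[
    [100,0,0,10,0,0,0],
    [100,0,0,35,0,0,0],
    [100,0,0,40,0,0,0],
    [100,0,0,40,0,0,0],
    [100,0,0,0,0,0,0],
  ],
)

```text
time_s: 26.4
tcp_pos: [0.5028, 0.0299, 0.2138]
ee_rot: [[-0.949, 0.314, 0.018], [0.314, 0.949, 0.004], [-0.016, 0.009, -1.0]]
wrist_force: [0.8, 0.0, 0.4]
gripper_width: 0.992
gripper_force: 0.0
```

drive_tool(
  rows=[
    [100,0,0,0,0,0,0],
    [100,0,0,0,0,0,0],
  ],
)

```text
time_s: 26.57
tcp_pos: [0.4974, 0.0289, 0.2049]
ee_rot: [[-0.949, 0.316, 0.0], [0.316, 0.949, 0.001], [0.0, 0.001, -1.0]]
wrist_force: [-0.4, -0.5, -0.3]
gripper_width: 0.996
gripper_force: 0.0
```

```bash
python3 - <<'E'
from h import *
p=cap('wrist');save(p,'q.png');W=cloud(p);c=(.497,.0285)
P=near(W,c,.05,.072,.079);P=P[np.hypot(P[:,0]-c[0],P[:,1]-c[1])>.0155]
print('collar',len(P),P.mean(0),ring(P,.03,.0153),cv2.minEnclosingCircle((P[:,:2]*1000).astype(np.float32)))
A=np.c_[P[:,:2],np.ones(len(P))];print('plane',np.linalg.lstsq(A,P[:,2],rcond=None)[0])
P=near(W,(.54,.014),.1,.055,.061);print('lug',P[:,2].mean(),cv2.minAreaRect((P[:,:2]*1000).astype(np.float32)))
P=near(W,(.584,.001),.03,.095,.11);print('pin',P.mean(0))
E
```

```text
collar 2337 [0.4971362  0.0292155  0.07580808] [0.49776828 0.02875022] ((498.10394287109375, 28.706052780151367), 29.756887435913086)
plane [ 0.00341306 -0.00102851  0.07414138]
lug 0.058052462212495264 ((532.7471313476562, 17.10662078857422), (56.07253646850586, 132.30117797851562), 71.82804107666016)
pin [0.5729385  0.00724208 0.09516605]
```

View pics/q.png

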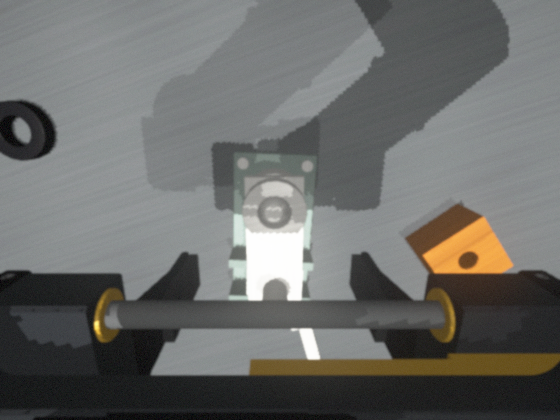

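The collar sits flat over the mandrel at (275,208), with its top at 75.8 mm. The lug plate is level with its top at 58.05 mm, and the pin head is at (277,290). The gripper is clear, so I hand in.

```bash
python3 -c "from station import finish_job; print(finish_job())"
```

```text
the job is handed in; nothing more can be done
None
```

The fixture is set up and handed in at about 27 s of the 72 s allowed; the judge's verdict was not shown. The sleeve, lug plate and collar measured at their seated heights, and the pin measured home just after it was driven in.

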